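# Raise the sash of the small etching hood to its pointer

### The job

Open the small etching hood: with the fingertips, push its counterweighted window steadily up from beneath the lip until the lip is level with the pointer clamped on the right-hand rail, and leave it standing there. Push from below only - do not grip the lip or press on it from above - and leave the pointer and the things standing around as they are.

Things in the scene. Friction and masses are not known exactly. Their poses are not given: they have to be found in the camera images.
- hood: small white etching hood, fixed to the bench: 165 deep x 154 wide x 224 mm high plus a spigot. Origin: middle of its underside; x to its back, y to its left seen from the front, z up. Its front slopes back at 48 degrees from the horizontal from a sill 60 mm high at x = -70 mm; two aluminium rails 18 mm wide edge the slope, a clear window slides between them
- sash (a joint): travel of the window up the slope, m: 0 fully down, 0.1 fully up. It is balanced by a counterweight: about 4 N of friction plus light damping to move it, and it stays where it is left
- lip_middle (a point): centre of the window's lip: an aluminium ledge along the window's lower edge, 76 mm wide (y), 12 mm thick (x), standing 40 mm (z) out square from the window. Push on its lower face, 6 mm below this point (sash_c5 is the lower 8 mm, sash_c6 the upper 4). Axes: x up the slope (the way it slides), y to the hood's left, z square out of the window. Below it 20 mm of slope are clear
- pointer_tip (a point): tip of the dark steel pointer: a cone on a 22 mm block clamped on the hood's right-hand (-y) rail, pointing at the right-hand end of the lip's path, 6 mm beside it, as far out from the slope as lip_middle. Axes as for lip_middle; the lip is level when both have the same position along x. It yields to more than 10 N and is not to be moved
- dropper_bottle: bystander: brown dropper bottle, 44 mm across, 115 mm high, standing in front of the hood to the left. Origin: centre of its underside
- objective_case: bystander: black screw-top objective case, 38 mm across, 57 mm high, standing in front of the hood to the right. Origin: centre of its underside
- loose_section: bystander: mounted metal section, a green disc 30 mm across, 16 mm high, lying left of the dropper bottle. Origin: centre of its underside

How it is judged:
By the outcome, as a careful person would: the job done as asked, in the order asked, and still so for the second after the job is handed in, with the robot touching nothing.
It also fails if it takes over 35 s, if anything falls off the work surface, if the arm or the gripper's body presses on something with over 40 N, if the wrist force passes 120 N, or if a joint passes its speed limit or range.

### The arm

A 7-joint arm with a two-finger parallel gripper is mounted at the origin on the work surface; the furniture and walls round the work are solid. World frame = base frame: x ahead of the robot, y to its left, z up, the work surface at z = 0. Lengths are in mm, angles in rad, forces in N, time in s.
With the tool pointing down it reaches from about 400 to 875 mm from the base axis. Payload 4.4 kg.
Tool frame: the origin (TCP) lies between the finger pads; the fingertips stand bot.tip_extent ahead of it and the grasp point (between the pads) lies 6 mm ahead of it (bot.tip_extent is the distance from the TCP to the fingertips, in mm); z points along the fingers, y is the line along which they close (so a half turn about z gives the same grasp; the last joint's range is limited). The gripper opens to 85 mm and grips with 20 to 120 N. Pads are 22 mm wide; open, the fingers measure 114 mm over their backs; the gripper's body (76 mm by 85 mm) begins 54 mm behind the grasp point. The pads swing forward as they close: fully open they stand 13 mm farther back than shut.
Start: joints at [1.078, 0.628, 0.038, 1.517, -0.027, 0.996, -0.02], TCP at [269.101, -591.694, 256.313] pointing down, gripper open.
Joint ranges: [-3.06, 3.06], [-0.37, 2.12], [-1.25, 1.32], [0.18, 2.47], [-1.1, 4.24], [0.23, 1.98], [-2.94, 2.94]. Speed limits (rad/s): [2.57, 2.57, 3.14, 3.14, 3.14, 3.14, 3.14].

### API

Orientations are given as a 3x3 rotation matrix whose columns are the frame's x, y, z axes.
In Python, from workcell import bot gives the robot as it stands.
- The arm moves only by the tool arm_command, never from a script. Its argument "plan" is a list of rows, each a list of 7 numbers: the shift along the tool's x, y, z in units of 0.04 m (1.0 is 0.04 m), then the turn, a rotation vector about the tool's x, y, z in units of 4 degrees (1.0 is 4 degrees), then the finger opening in mm, from 0 to 85.4. In form: [[tx, ty, tz, wx, wy, wz, fingers], ...]. A call has exactly 10 rows; each row shifts and turns the commanded pose from where the row before left it, along the tool's axes as they then stand; what a row does not reach is not made up. A row lasts 1/10 s, in which the tool goes at most 50 mm and 8.59 degrees, less where a joint would pass 70% of its speed; a pose out of reach is approached as far as the arm can. A call with a number of a shift or a turn outside -1 to 1 is refused whole. A call with a gripper value outside its range is refused whole. The fingers move at their own pace and stop on an object; the grip force is fixed at half the most. Time passes only in rows, so rows that do not move let the fingers close, or fill a call up. It gives the time, the measured TCP pose, the force, the opening and the grip force at its end, in the units of the state.
- bot.get_state(): the state, without advancing time (a new reading comes with each control period).
- bot.read_camera(name): name is "side" or "top"; returns (picture, depth): 384x512x3 uint8, red, green, blue; 384x512 float32, mm along the optical axis (not along the pixel's ray), 0 where there is no reading.
- bot.camera_info(name): a dict with "fx", "fy", "cx", "cy" (pixels), "R" (3x3) and "t" (3): a world point X has camera coordinates R X + t. Camera axes: x right, y down, z forward; pixel columns grow to the right and rows downward; lengths in mm; the calibration is good to about 2 mm. A picture is of the moment at which its call begins. camera_info takes no time and is no camera call.
- bot.job_done(): hands the job in; it is judged then, once.
The state is a dict: "t": time; "qpos": joint angles; "qd": joint speeds; "tau": joint torques, N m; "position": TCP position; "tool_rot": TCP orientation; "contact_force": force on the tool from outside, world axes, zero at the start; "ft_torque": the same for the moment, N m; "finger_gap": finger opening in mm; "grasp_force": force on a finger pad.
Only numpy, scipy, OpenCV 4.12 (cv2) and the standard library are available. Lean on these libraries where they do the work, as an engineer would, in place of code of your own. Each camera call takes 0.05 s, during which the arm holds its last target. There are 200 camera calls.

## Working session

There is one attempt and no reset: what is moved stays moved. The work goes in short steps, Python scripts to look and compute and a tool call to move; the robot and the scene stay as the last step left them, time stands still between calls to the robot, and variables do not carry over. Pictures are saved under pics/ and viewed, at most 10 in all, crops included, and the job is handed in when it is done.

Besides the shell and the picture viewer there is one more tool, called after "Call:" by a JSON object that holds its "op" and its "data", one argument or row to a line. arm_command: Moves the arm, as the interface text tells. Its arguments: {"type":"object","properties":{"plan":{"type":"array","items":{"type":"array","items":{"type":"number"}}}},"required":["plan"]}

```bash
mkdir -p pics; cat > h.py <<'E'
import numpy as np,cv2
from workcell import bot
def shot(n,tag):
    im,d=bot.read_camera(n); cv2.imwrite(f'pics/{tag}.png',im[:,:,::-1]); np.savez(f'{tag}.npz',im=im,d=d); return im,d
def P(n,u,v,z):
    c=bot.camera_info(n);R=np.array(c['R']);t=np.array(c['t'])
    return R.T@(np.array([(u-c['cx'])/c['fx']*z,(v-c['cy'])/c['fy']*z,z])-t)
def cloud(n,d):
    c=bot.camera_info(n);v,u=np.mgrid[:d.shape[0],:d.shape[1]]
    p=np.stack([(u-c['cx'])/c['fx']*d,(v-c['cy'])/c['fy']*d,d],-1)
    return (p-np.array(c['t']))@np.array(c['R'])
E
python3 - <<'E'
from h import *
np.set_printoptions(precision=3,suppress=True)
a,_=shot('side','s0');b,_=shot('top','t0')
for n in('side','top'):
    c=bot.camera_info(n);print(n,c['fx'],-np.array(c['R']).T@c['t'],np.array(c['R']))
s=bot.get_state();print(s['t'],s['position'],s['tool_rot'],bot.tip_extent,s['contact_force'],s['finger_gap'])
E
```

```text
side 351.6982612118863 [ 453.26  -782.146  499.887] [[ 1.     0.025  0.011]
 [ 0.021 -0.471 -0.882]
 [-0.017  0.882 -0.471]]
top 449.22064210431006 [249.845 -25.621 971.055] [[-0.107 -0.994  0.001]
 [-0.969  0.104 -0.224]
 [ 0.222 -0.025 -0.975]]
0.1 [ 268.856 -591.207  255.491] [[ 0.91   0.414 -0.001]
 [ 0.414 -0.91   0.002]
 [-0.    -0.002 -1.   ]] 25.0 [ 0.359 -0.292 -0.275] 85.26388558591941
```

View pics/s0.png

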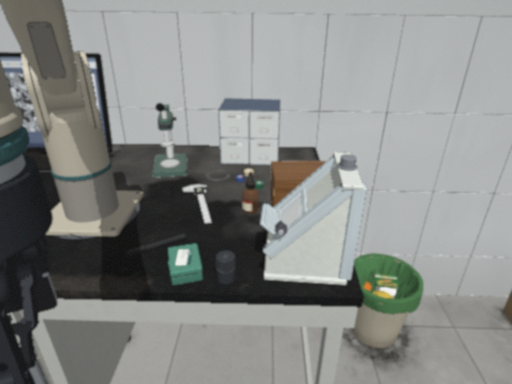

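View pics/t0.png

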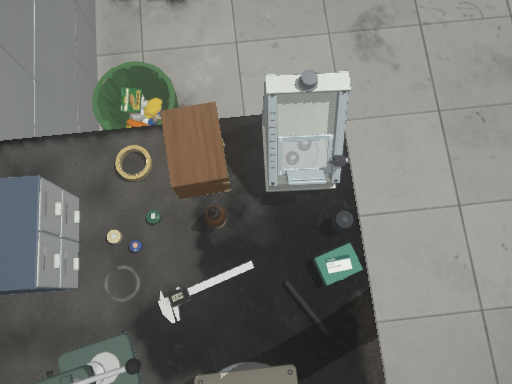

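The side view shows the hood at about (310,220), with the pointer at (280,228). In the top view the lip is at about (307,177), the pointer at (339,160), the bottle at (215,215) and the case at (344,219). Next I'll enlarge both views and measure from depth.

```bash
python3 - <<'E'
from h import *
np.set_printoptions(precision=1,suppress=True,linewidth=150)
S=np.load('s0.npz');T=np.load('t0.npz')
a=cv2.resize(S['im'][140:300,240:370],None,fx=3.6,fy=3.6,interpolation=2);b=cv2.resize(T['im'][60:240,250:370],None,fx=3.2,fy=3.2,interpolation=2)
h=max(a.shape[0],b.shape[0]);o=np.zeros((h,a.shape[1]+b.shape[1]-0,3),np.uint8);o[:a.shape[0],:a.shape[1]]=a;o[:b.shape[0],a.shape[1]:]=b
o=o[:600,:,:];cv2.imwrite('pics/crop.png',o[:,:800,::-1]);print(o.shape)
C=cloud('top',T['d'])
for u,v in [(268,78),(347,78),(309,80),(272,110),(272,150),(272,180),(342,110),(340,140),(337,180),(339,160),(307,177),(290,177),(323,177),(307,170),(300,187),(305,140),(344,219),(215,215),(208,225),(153,216),(200,192)]:
    print(u,v,C[v,u])
C2=cloud('side',S['d'])
print('side')
for u,v in [(280,228),(272,240),(300,225),(330,195),(300,250),(330,250),(345,185),(265,215),(268,222),(226,265),(350,160)]: print(u,v,C2[v,u])
E
```

```text
(576, 852, 3)
268 78 [ 624.3 -100.4  223.5]
347 78 [ 608.9 -242.6  223.9]
309 80 [ 602.5 -169.6  244. ]
272 110 [ 572.7 -102.8  197.6]
272 150 [516.6 -99.4 133.2]
272 180 [469.8 -96.5  79.5]
342 110 [ 561.8 -233.   190.5]
340 140 [ 518.9 -231.7  145.2]
337 180 [ 456.6 -229.9   75. ]
339 160 [ 482.3 -226.3  133.9]
307 177 [ 460.4 -163.4  112. ]
290 177 [ 464.6 -130.3  109.6]
323 177 [ 457.  -194.8  112.1]
307 170 [ 479.2 -168.2   94.5]
300 187 [ 461.4 -159.4   24.1]
305 140 [ 527.4 -164.9  141.3]
344 219 [ 377.1 -235.6   58.1]
215 215 [409.5  25.9  81.9]
208 225 [403.7  47.7   1. ]
153 216 [433.2 162.4  16.8]
200 192 [471.   56.   34.4]
side
280 228 [ 484.7 -240.1  127.7]
272 240 [ 471.3 -220.    85. ]
300 225 [ 521.4 -238.6  134.3]
330 195 [ 570.8 -234.1  196.6]
300 250 [ 525.6 -236.    74.6]
330 250 [ 582.3 -240.4   79.7]
345 185 [ 591.8 -245.2  222.9]
265 215 [ 456.7 -166.8  108.9]
268 222 [ 462.8 -192.6  108.9]
226 265 [ 383.3 -255.2   49.2]
350 160 [ 610.  -184.9  243.6]
```

View pics/crop.png

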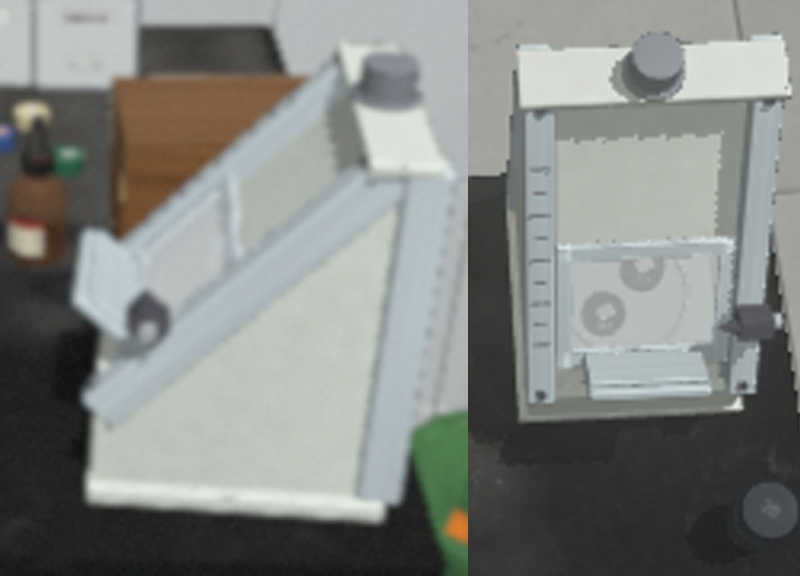

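The crops show the lip near the bottom of the slope, with the pointer slightly above its right end. I'll fit the slope frame and measure both in it.

```bash
python3 - <<'E'
from h import *
np.set_printoptions(precision=1,suppress=True,linewidth=150)
S=np.load('s0.npz');T=np.load('t0.npz')
C=cloud('top',T['d']);C2=cloud('side',S['d'])
# yaw from rails' plane (top view)
def fit(p):
    for _ in range(4):
        c=p.mean(0);n=np.linalg.svd(p-c,full_matrices=False)[2][2];r=(p-c)@n;p=p[abs(r)<max(1.5,2*r.std())]
    return c,n,len(p),r.std()
L=C[100:190,269:276].reshape(-1,3);R=np.concatenate([C[100:150,341:345].reshape(-1,3),C[168:184,334:338].reshape(-1,3)])
for q in(L,R,np.r_[L,R]):
    c,n,k,s=fit(q);n=n*np.sign(n[2]);print('plane',c,n.round(4),k,s,'slope',np.degrees(np.arccos(n[2])),'yaw',np.degrees(np.arctan2(-n[1],-n[0])))
c2,n2,k,s=fit(C2[235:262,300:335].reshape(-1,3));print('side wall',c2,n2.round(3),k,s,np.degrees(np.arctan2(-n2[0],n2[1])))
# top front edges of the roof
for v in (76,80,84):print([C[v,u] for u in(275,295,325,342)])
# outlines left/right
m=(C[...,2]>215)&(C[...,2]<230);p=C[m][:,:2].astype(np.float32);print('roof',cv2.minAreaRect(p),p.min(0),p.max(0))
psi=np.radians(-5.5) if 0 else np.arctan2(-n[1],-n[0])
np.savez('fr.npz',psi=psi,c=c)
E
```

```text
plane [523.3 -99.9 140.1] [-0.1 -1.   0.1] 630 3.882865772763056 slope 87.10419258498108 yaw 83.17686410561001
plane [ 525.4 -235.8  136.5] [-0.3 -0.9  0.2] 247 2.7324967686503716 slope 78.6818718502038 yaw 72.66505467723715
plane [ 525.8 -137.4  145.4] [-0.7  0.   0.7] 802 1.3110050996237324 slope 47.94050405585842 yaw -3.439557099846207
side wall [ 557.7 -238.1   81.8] [-0.1 -1.  -0. ] 848 0.7334570970626204 176.57925773618643
[array([ 625.5, -113.1,  226.2]), array([ 623.1, -149.6,  223.2]), array([ 615.9, -203. ,  226.1]), array([ 614. , -234.3,  223.3])]
[array([ 617.8, -112.2,  226. ]), array([ 614. , -148.1,  225.8]), array([ 610. , -202.8,  222.3]), array([ 605.5, -232.7,  224.9])]
[array([ 610.3, -111.3,  225.4]), array([ 606.3, -147.1,  225.6]), array([ 601.1, -201.1,  224.5]), array([ 597.5, -231.4,  225.4])]
roof ((408.6612854003906, 40.36834716796875), (137.67132568359375, 715.138427734375), 43.71310806274414) [ 141.4 -247.2] [634.7 284.8]
```

```bash
cat >> h.py <<'E'
psi=np.radians(-3.43);a=np.radians(48)
X=np.array([np.cos(psi),np.sin(psi),0]);Y=np.array([-np.sin(psi),np.cos(psi),0]);Z=np.array([0,0,1.])
U=np.cos(a)*X+np.sin(a)*Z;N=-np.sin(a)*X+np.cos(a)*Z
F=np.stack([U,Y,N],1);O=np.array([525.8,-137.4,145.4])  # O on rail face
def loc(p): return (p-O)@F
E
python3 - <<'E'
from h import *
np.set_printoptions(precision=1,suppress=True,linewidth=170)
S=np.load('s0.npz');T=np.load('t0.npz')
for n,D,(r0,r1,c0,c1) in(('top',T,(150,192,280,352)),('side',S,(195,250,255,295))):
    C=loc(cloud(n,D['d']));im=D['im'].astype(int)
    print(n)
    W=C[r0:r1,c0:c1];I=im[r0:r1,c0:c1]
    dark=(I.max(2)<90)&(W[...,2]>1)&(W[...,2]<60)
    p=W[dark];v,u=np.nonzero(dark);print('dark',len(p),np.percentile(p,[2,50,98],axis=0))
    k=np.argsort(-p[:,1])[:8];print(np.c_[u[k]+c0,v[k]+r0,p[k]])
    lip=(I.min(2)>100)&(W[...,2]>5)&(W[...,2]<60)
    p=W[lip];print('lip',len(p),np.percentile(p,[2,50,98],axis=0))
    cols=range(296,320,6) if n=='top' else range(262,282,3)
    for cc in cols:
        print(cc,[(r,*C[r,cc].round(1)) for r in (range(166,190,2) if n=='top' else range(200,246,4))])
E
```

```text
top
dark 72 [[ -74.1 -104.2    2.2]
 [ -40.9  -90.3   19.5]
 [ -33.7  -80.2   22.3]]
[[332.  163.  -42.1 -78.9  17.7]
 [332.  160.  -38.2 -79.5  12.8]
 [333.  163.  -42.7 -81.1  16.8]
 [334.  161.  -37.5 -82.4  17.9]
 [334.  163.  -41.3 -82.5  19.2]
 [333.  156.  -34.6 -82.9   3.8]
 [334.  160.  -37.  -82.9  15.1]
 [334.  159.  -35.7 -83.1  13.5]]
lip 490 [[ -78.6 -105.8    6.1]
 [ -68.9  -27.9   26.6]
 [ -40.6    9.1   35.3]]
296 [(166, np.float64(-60.3), np.float64(-11.7), np.float64(-6.2)), (168, np.float64(-63.8), np.float64(-11.5), np.float64(-4.1)), (170, np.float64(-67.5), np.float64(-11.4), np.float64(-2.5)), (172, np.float64(-66.6), np.float64(-10.3), np.float64(6.3)), (174, np.float64(-68.4), np.float64(-9.8), np.float64(11.0)), (176, np.float64(-66.7), np.float64(-8.6), np.float64(20.8)), (178, np.float64(-68.6), np.float64(-8.1), np.float64(25.1)), (180, np.float64(-70.7), np.float64(-7.7), np.float64(28.9)), (182, np.float64(-72.7), np.float64(-7.3), np.float64(33.0)), (184, np.float64(-77.0), np.float64(-7.3), np.float64(33.7)), (186, np.float64(-122.5), np.float64(-15.
[... 7503 characters left out ...]
2.9)), (204, np.float64(-60.5), np.float64(32.7), np.float64(-3.6)), (208, np.float64(-64.9), np.float64(25.9), np.float64(-8.2)), (212, np.float64(-65.1), np.float64(10.1), np.float64(-9.0)), (216, np.float64(-64.1), np.float64(-7.5), np.float64(-8.8)), (220, np.float64(-63.9), np.float64(-22.9), np.float64(-9.2)), (224, np.float64(-34.4), np.float64(-96.6), np.float64(16.6)), (228, np.float64(-36.5), np.float64(-105.0), np.float64(14.1)), (232, np.float64(-39.4), np.float64(-111.9), np.float64(11.0)), (236, np.float64(-55.2), np.float64(-94.4), np.float64(-3.6)), (240, np.float64(-56.9), np.float64(-103.7), np.float64(-5.7)), (244, np.float64(-63.7), np.float64(-103.4), np.float64(-12.3))]
```

```bash
python3 - <<'E'
from h import *
np.set_printoptions(precision=3,suppress=True,linewidth=170)
print([x for x in dir(bot) if x[0]!='_'])
s=bot.get_state();q=np.array(s['qpos'])
def T(rx,x,y,z,th):
    c,sn=np.cos(rx),np.sin(rx);A=np.eye(4);A[:3,:3]=[[1,0,0],[0,c,-sn],[0,sn,c]];A[:3,3]=x,y,z
    B=np.eye(4);B[:2,:2]=[[np.cos(th),-np.sin(th)],[np.sin(th),np.cos(th)]];return A@B
def fk(q):
    h=np.pi/2
    return T(0,0,0,267,q[0])@T(-h,0,0,0,q[1])@T(h,0,-293,0,q[2])@T(h,52.5,0,0,q[3])@T(h,77.5,-342.5,0,q[4])@T(h,0,0,0,q[5])@T(-h,76,97,0,q[6])
M=fk(q);print(q,'\n',M);print(s['position'],np.linalg.norm(s['position'][:2]),np.linalg.norm(M[:2,3]),s['tool_rot'])
E
```

```text
['IKError', 'camera_info', 'get_state', 'job_done', 'read_camera', 'tip_extent']
[ 1.078  0.629  0.038  1.518 -0.027  0.996 -0.02 ] 
 [[  0.409   0.911  -0.047 264.755]
 [  0.906  -0.412  -0.095 532.711]
 [ -0.106  -0.004  -0.994 212.982]
 [  0.      0.      0.      1.   ]]
[ 268.856 -591.207  255.491] 649.4684397659646 594.8752916102491 [[ 0.91   0.414 -0.001]
 [ 0.414 -0.91   0.002]
 [-0.    -0.002 -1.   ]]
```

Call:
{"op": "arm_command", "data": {
  "plan": [
    [0.5,-0.9,0,0,0,0,0],
    [0.5,-0.9,0,0,0,0,0],
    [0.5,-0.9,0,0,0,0,0],
    [0.5,-0.9,0,0,0,0,0],
    [0.5,-0.9,0,0,0,0,0],
    [0.5,-0.9,0,0,0,0,0],
    [0.5,-0.9,0,0,0,0,0],
    [0.5,-0.9,0,0,0,0,0],
    [0.5,-0.9,0,0,0,0,0],
    [0.5,-0.9,0,0,0,0,0]
  ]
}}

```text
t: 1.1
position: [301.9, -179.6, 256.3]
tool_rot: [[0.91, 0.414, 0.0], [0.414, -0.91, 0.0], [0.0, 0.0, -1.0]]
contact_force: [1.5, 1.5, 0.6]
finger_gap: 0.0
grasp_force: 0.0
```

```bash
cat >> h.py <<'E'
import json
def rec():
    s=bot.get_state();open('rec.jsonl','a').write(json.dumps([np.array(s[k]).tolist() for k in('qpos','position','tool_rot')])+'\n');return s
E
python3 - <<'E'
from h import *
np.set_printoptions(precision=3,suppress=True,linewidth=170)
open('rec.jsonl','w').write(json.dumps([[1.078,.629,.038,1.518,-.027,.996,-.02],[268.9,-591.2,255.5],[[.91,.414,-.001],[.414,-.91,.002],[0,-.002,-1]]])+'\n')
s=rec();print(s['t'],s['qpos'],s['position'],s['tool_rot'])
E
```

```text
1.1 [ 0.48   0.209 -0.028  2.273  0.01   0.66  -0.699] [ 301.879 -179.561  256.29 ] [[ 0.91   0.414  0.   ]
 [ 0.414 -0.91   0.   ]
 [ 0.     0.    -1.   ]]
```

```bash
cat > k.py <<'E'
from h import *
from scipy.optimize import least_squares
from scipy.spatial.transform import Rotation as Ro
h=np.pi/2
def T(rx,x,y,z,th):
    A=np.eye(4);A[:3,:3]=(Ro.from_euler('x',rx)*Ro.from_euler('z',th)).as_matrix();A[:3,3]=x,y,z;return A
def fk(q,p,n=8):
    z0,L1,L2,Lt,o=p
    Ms=[T(np.pi,0,0,z0,q[0]),T(h,0,0,0,q[1]),T(-h,0,0,-o,q[2]),T(h,0,0,-L1,0)@T(0,0,0,0,q[3])]
    Ms=[T(np.pi,0,0,z0,q[0]),T(h,0,0,0,q[1]),T(-h,0,-L1,-o,q[2]),T(h,0,0,0,q[3]),T(-h,0,-L2,0,q[4]),T(h,0,0,0,q[5]),T(-h,0,0,0,q[6]),T(np.pi,0,0,-Lt,0)]
    M=np.eye(4)
    for m in Ms: M=M@m
    return M
LO=np.array([-3.06,-.37,-1.25,.18,-1.1,.23,-2.94]);HI=np.array([3.06,2.12,1.32,2.47,4.24,1.98,2.94])
E
python3 - <<'E'
from k import *
np.set_printoptions(precision=3,suppress=True,linewidth=170)
D=[json.loads(l) for l in open('rec.jsonl')]
f=lambda p:np.concatenate([fk(d[0],p)[:3,3]-d[1] for d in D])
r=least_squares(f,[285,421,314,320,24])
print(r.x,r.fun)
for d in D: print(fk(d[0],r.x)[:3,:3],np.array(d[2]))
E
```

```text
[1189.845  557.864  383.035 1176.814   28.392] [ 0.257  0.066  0.097 -0.209 -0.182 -0.097]
[[-0.414  0.91  -0.   ]
 [ 0.91   0.414  0.001]
 [ 0.001  0.    -1.   ]] [[ 0.91   0.414 -0.001]
 [ 0.414 -0.91   0.002]
 [ 0.    -0.002 -1.   ]]
[[-0.414  0.91   0.   ]
 [ 0.91   0.414  0.   ]
 [-0.     0.    -1.   ]] [[ 0.91   0.414  0.   ]
 [ 0.414 -0.91   0.   ]
 [ 0.     0.    -1.   ]]
```

```bash
cat >> k.py <<'E'
RZ=np.array([[0,-1,0],[1,0,0],[0,0,1.]]).T
def pose(q,p):
    M=fk(q,p);M[:3,:3]=M[:3,:3]@Rfix;return M
# actual x = model y, actual y = -model x
Rfix=np.array([[0,-1,0],[1,0,0],[0,0,1.]])
def Rt(th,yaw=0,roll=0):
    c,s=np.cos(yaw),np.sin(yaw);Xr=c*X+s*Y;Yr=-s*X+c*Y
    z=np.cos(th)*Xr-np.sin(th)*Z;y=-Yr;x=np.cross(y,z)
    return np.stack([x,y,z],1)@Ro.from_euler('z',roll).as_matrix()
def ik(pos,R,p,q0):
    def f(q):
        M=pose(q,p);return np.r_[(M[:3,3]-pos)/100,Ro.from_matrix(M[:3,:3].T@R).as_rotvec()]
    r=least_squares(f,np.clip(q0,LO+.02,HI-.02),bounds=(LO,HI));return r.x,np.linalg.norm(r.fun)
def W(s,y,hh): return O+F@np.array([s,y,hh])
E
python3 - <<'E'
from k import *
np.set_printoptions(precision=2,suppress=True,linewidth=170)
p=[340,558,383,327,28.4];D=[json.loads(l) for l in open('rec.jsonl')]
print([np.abs(pose(d[0],p)[:3,:3]-d[2]).max() for d in D])
rng=np.random.default_rng(0)
for th in(20,30,42,55,70):
  for yaw in (-20,0,20,40):
    R=Rt(np.radians(th),np.radians(yaw));sol=[]
    for s in(-90,-50):
        tip=W(s,-29,10);best=[]
        for k in range(14):
            q,e=ik(tip-25*R[:,2],R,p,D[-1][0] if k==0 else rng.uniform(LO,HI))
            if e<1e-3 and not any(np.abs(q-b).max()<.3 for b in best): best.append(q)
        sol.append(best)
    print(th,yaw,[len(b) for b in sol],*[b[0] for b in sol if b])
E
```

```text
[np.float64(0.0010926502811260817), np.float64(6.661338147750939e-16)]
20 -20 [0, 0]
20 0 [0, 0]
20 20 [0, 0]
20 40 [0, 0]
30 -20 [0, 0]
30 0 [0, 0]
30 20 [0, 0]
30 40 [1, 0] [ 1.68  1.51 -1.23  2.27  1.59  0.23 -1.4 ]
42 -20 [0, 0]
42 0 [0, 0]
42 20 [0, 0]
42 40 [1, 1] [ 1.54  1.27 -1.16  2.29  1.79  0.24 -1.79] [ 1.51  1.23 -1.22  2.24  1.55  0.25 -1.63]
55 -20 [0, 0]
55 0 [0, 0]
55 20 [3, 2] [ 0.9   0.77 -0.43  2.47  3.56  0.47  2.09] [ 1.24  0.94 -1.07  2.38  2.29  0.43 -2.94]
55 40 [1, 1] [ 1.34  1.03 -1.04  2.28  1.63  0.24 -1.84] [ 1.33  0.99 -1.09  2.21  1.29  0.27 -1.56]
70 -20 [3, 2] [-0.04  0.65  0.41  2.44  3.8   0.32  0.75] [ 0.43  0.57 -0.29  2.32  1.9   0.23  2.65]
70 0 [2, 1] [ 0.36  0.61 -0.01  2.4   3.57  0.23  1.43] [ 0.9   0.72 -0.84  2.28  1.67  0.43 -2.94]
70 20 [1, 1] [ 0.93  0.74 -0.7   2.31  1.82  0.23 -2.64] [ 0.92  0.69 -0.73  2.23  1.28  0.24 -2.14]
70 40 [3, 5] [ 0.64  0.65 -0.19  2.24 -1.09  0.23  0.63] [ 0.83  0.65 -0.5   2.15 -0.06  0.23 -0.43]
```

```bash
cat >> k.py <<'E'
def ik5(tip,d,p,q0,w=0.02,qm=None):
    def f(q):
        M=pose(q,p);return np.r_[(M[:3,3]+25*M[:3,2]-tip)/50,3*(M[:3,2]-d),w*(q-(q0 if qm is None else qm))]
    r=least_squares(f,np.clip(q0,LO+.1,HI-.1),bounds=(LO+.06,HI-.06));return r.x,np.linalg.norm(r.fun[:6])
E
python3 - <<'E'
from k import *
np.set_printoptions(precision=2,suppress=True,linewidth=170)
p=[340,558,383,327,28.4];q0=np.array(json.loads(open('rec.jsonl').readlines()[-1])[0])
rng=np.random.default_rng(0)
for u in(-.1,0.05,.2):
  for y in (.2,.4,.55,.7,.8):
    d=F@np.array([u,y,-np.sqrt(1-u*u-y*y)]);sol=[]
    for k in range(16):
        s0=q0 if k==0 else rng.uniform(LO,HI)
        q,e=ik5(W(-85,-25,10),d,p,s0,.003,q0)
        if e<.03: q2,e2=ik5(W(-50,-25,10),d,p,q,.003)
        if e<.03 and e2<.03: sol.append((np.abs(q-q0).max(),q,q2,e,e2))
    sol.sort(key=lambda t:t[0]);print(u,y,len(sol),*sol[:1])
E
```

```text
-0.1 0.2 0
-0.1 0.4 6 (np.float64(2.251836439318314), array([ 1.51,  1.27, -1.19,  2.37,  2.26,  0.36, -0.7 ]), array([ 1.47,  1.18, -1.19,  2.33,  2.2 ,  0.29, -0.7 ]), np.float64(3.136237833187274e-05), np.float64(1.5440045650990591e-06))
-0.1 0.55 0
-0.1 0.7 10 (np.float64(1.0494982920335294), array([ 1.19,  1.01, -0.45,  2.09, -1.04,  0.68, -0.7 ]), array([ 1.16,  0.97, -0.47,  2.05, -1.01,  0.7 , -0.7 ]), np.float64(9.10587948676652e-06), np.float64(3.2475632552662634e-07))
-0.1 0.8 11 (np.float64(0.9514881693445165), array([ 1.09,  1.05, -0.3 ,  1.96, -0.94,  0.94, -0.7 ]), array([ 1.07,  1.01, -0.33,  1.93, -0.93,  0.96, -0.7 ]), np.float64(4.332597489796321e-06), np.float64(1.8287087934756513e-07))
0.05 0.2 0
0.05 0.4 0
0.05 0.55 0
0.05 0.7 11 (np.float64(1.0494986904538297), array([ 1.38,  1.16, -0.65,  2.12, -1.04,  0.56, -0.7 ]), array([ 1.36,  1.12, -0.68,  2.09, -1.03,  0.57, -0.7 ]), np.float64(1.3200047579567148e-05), np.float64(2.4095075510940133e-07))
0.05 0.8 9 (np.float64(1.0495038975571913), array([ 1.18,  1.12, -0.34,  2.  , -1.04,  0.95, -0.7 ]), array([ 1.16,  1.08, -0.37,  1.97, -1.04,  0.96, -0.7 ]), np.float64(5.376272971967218e-06), np.float64(1.6216895007574767e-07))
0.2 0.2 0
0.2 0.4 0
0.2 0.55 0
0.2 0.7 4 (np.float64(1.1088816724443915), array([ 1.5 ,  1.32, -0.75,  2.13, -1.04,  0.53, -0.7 ]), array([ 1.48,  1.28, -0.8 ,  2.11, -1.04,  0.52, -0.7 ]), np.float64(1.4761136513365863e-05), np.float64(1.771823424932883e-07))
0.2 0.8 7 (np.float64(1.0495069872267595), array([ 1.29,  1.25, -0.45,  2.  , -1.04,  0.94, -0.7 ]), array([ 1.29,  1.21, -0.5 ,  1.98, -1.04,  0.92, -0.7 ]), np.float64(6.572740627958892e-06), np.float64(3.0558294603113207e-07))
```

```bash
cat >> k.py <<'E'
def plan(P0,R0,P1,R1,n):
    w=Ro.from_matrix(R0.T@R1).as_rotvec()/n;E=Ro.from_rotvec(w).as_matrix()
    A=np.zeros((3,3));Rk=R0.copy()
    for k in range(n): A+=Rk;Rk=Rk@E
    t=np.linalg.solve(A,P1-P0);return np.r_[t/40,np.degrees(w)/4],E
def follow(P0,R0,row,n,p,q):
    E=Ro.from_rotvec(np.radians(row[3:]*4)).as_matrix();P,R=P0.copy(),R0.copy();out=[]
    for k in range(n):
        P=P+R@row[:3]*40;R=R@E;q,e=ik(P,R,p,q);out.append((P,R,q,e))
    return out
def Rd(d,ax,sg):  # tool axis ax (0 x,1 y) as near sg*U as can be
    a=sg*U-d*(sg*U@d);a/=np.linalg.norm(a)
    return np.stack([a,np.cross(d,a),d],1) if ax==0 else np.stack([np.cross(a,d),a,d],1)
E
python3 - <<'E'
from k import *
np.set_printoptions(precision=2,suppress=True,linewidth=170)
p=[340,558,383,327,28.4];l=json.loads(open('rec.jsonl').readlines()[-1]);q0,P0,R0=map(np.array,l)
for u,y in((.1,.7),(.1,.75),(0,.65)):
  d=F@np.array([u,y,-np.sqrt(1-u*u-y*y)]);print('d',d)
  for ax,sg in((0,1),(0,-1),(1,1),(1,-1)):
    R=Rd(d,ax,sg);P=W(-102,-20,18)-R[:,2]*125
    n=20;row,E=plan(P0,R0,P,R,n);o=follow(P0,R0,row,n,p,q0)
    q,e=ik(W(-102,-20,18)-R[:,2]*25,R,p,o[-1][2]);q2,e2=ik(W(-55,-20,18)-R[:,2]*25,R,p,q)
    print(u,y,ax,sg,row,'maxe',max(x[3] for x in o),o[-1][2],o[-1][0],min(x[0][2] for x in o),'|',q,e,q2,e2)
E
```

```text
d [ 0.63  0.66 -0.4 ]
0.1 0.7 0 1 [-0.03  0.13  0.14  0.37  0.75  0.1 ] maxe 2.5030109978442957e-06 [ 1.65  1.15 -0.73  2.09 -0.66  0.67  0.47] [ 363.97 -235.39  131.5 ] 131.49761705427468 | [ 1.53  1.3  -0.82  2.15 -0.85  0.41  0.63] 0.0009431788751617582 [ 1.49  1.23 -0.86  2.12 -0.86  0.43  0.54] 8.117144204691501e-09
0.1 0.7 0 -1 [-0.12 -0.07  0.2  -1.06  0.53 -1.8 ] maxe 0.340698078906603 [ 1.89  1.5  -1.25  2.07  0.36  0.59  2.56] [ 363.97 -235.39  131.5 ] 131.49761705427466 | [ 1.69  1.53 -1.15  2.14  0.39  0.31  2.54] 7.866168793653658e-05 [ 1.64  1.47 -1.19  2.11  0.29  0.31  2.55] 0.0001944880283506792
0.1 0.7 1 1 [-0.11  0.06  0.17 -0.29  0.85 -0.89] maxe 0.012092738420262962 [ 1.75  1.24 -0.9   2.08 -0.4   0.58  1.77] [ 363.97 -235.39  131.5 ] 131.49761705427466 | [ 1.56  1.33 -0.87  2.15 -0.73  0.36  2.08] 4.753532030709354e-08 [ 1.51  1.26 -0.91  2.12 -0.76  0.39  2.01] 4.989937818308646e-10
0.1 0.7 1 -1 [0.1  0.14 0.1  0.88 0.3  1.08] maxe 2.577933021944297e-06 [ 1.46  1.05 -0.42  2.1  -0.95  0.87 -0.8 ] [ 363.97 -235.39  131.5 ] 131.49761705427468 | [ 1.43  1.21 -0.64
[... 1853 characters left out ...]
52  0.23  2.34] 0.00015275310481170483 [ 1.58  1.35 -1.17  2.15  0.4   0.25  2.36] 0.00010139734018394837
0 0.65 1 1 [-0.08  0.07  0.16 -0.26  0.76 -0.91] maxe 1.6309865476149994e-06 [ 1.73  1.16 -0.96  2.13 -0.3   0.48  1.59] [ 367.79 -229.36  145.21] 145.20548336286222 | [ 1.54  1.27 -0.93  2.19 -0.58  0.23  1.86] 3.348755817040614e-07 [ 1.5   1.2  -0.96  2.15 -0.6   0.27  1.78] 7.665798933315273e-10
0 0.65 1 -1 [0.1  0.11 0.1  0.79 0.28 1.12] maxe 2.992574420619841e-06 [ 1.45  0.95 -0.47  2.15 -0.95  0.75 -0.87] [ 367.79 -229.36  145.21] 145.20548336286214 | [ 1.43  1.16 -0.72  2.2  -1.1   0.4  -0.77] 0.0003506205657045257 [ 1.37  1.07 -0.73  2.16 -1.1   0.45 -0.88] 0.00010871607535381717
```

Call:
{"op": "arm_command", "data": {
  "plan": [
    [-0.03,0.13,0.14,0.37,0.75,0.1,0],
    [-0.03,0.13,0.14,0.37,0.75,0.1,0],
    [-0.03,0.13,0.14,0.37,0.75,0.1,0],
    [-0.03,0.13,0.14,0.37,0.75,0.1,0],
    [-0.03,0.13,0.14,0.37,0.75,0.1,0],
    [-0.03,0.13,0.14,0.37,0.75,0.1,0],
    [-0.03,0.13,0.14,0.37,0.75,0.1,0],
    [-0.03,0.13,0.14,0.37,0.75,0.1,0],
    [-0.03,0.13,0.14,0.37,0.75,0.1,0],
    [-0.03,0.13,0.14,0.37,0.75,0.1,0]
  ]
}}

```text
t: 2.1
position: [321.5, -222.1, 193.8]
tool_rot: [[0.841, 0.399, 0.366], [0.237, -0.879, 0.415], [0.487, -0.262, -0.833]]
contact_force: [-0.8, -0.1, -1.3]
finger_gap: -0.0
grasp_force: 0.0
```

```bash
python3 - <<'E'
from k import *
np.set_printoptions(precision=2,suppress=True,linewidth=170)
s=rec();D=[json.loads(l) for l in open('rec.jsonl')]
f=lambda p:np.concatenate([fk(d[0],p)[:3,3]-d[1] for d in D])
p=least_squares(f,[340,558,383,327,28]).x;print(p,f(p));np.save('p.npy',p)
q0,P0,R0=map(np.array,D[-1]);print(s['t'],q0,P0)
d=F@np.array([.1,.7,-np.sqrt(1-.5)]);R=Rd(d,0,1);P=W(-102,-20,18)-R[:,2]*125
n=10;row,E=plan(P0,R0,P,R,n);o=follow(P0,R0,row,n,p,q0)
q,e=ik(W(-102,-20,18)-R[:,2]*25,R,p,o[-1][2]);q2,e2=ik(W(-55,-20,18)-R[:,2]*25,R,p,q)
print(row,'maxe',max(x[3] for x in o),o[-1][2],o[-1][0],'|',q,e,q2,e2)
E
```

```text
[329.53 561.68 381.95 321.42  27.24] [ 2.05 -1.35 -1.16  0.33  0.73 -0.44 -2.67  1.72  1.59]
2.1 [ 1.24  0.53 -0.35  2.26 -0.72  0.63  0.34] [ 321.53 -222.12  193.85]
[-0.03  0.13  0.14  0.37  0.74  0.1 ] maxe 4.3259866542996594e-08 [ 1.62  1.12 -0.69  2.11 -0.74  0.69  0.54] [ 363.97 -235.39  131.5 ] | [ 1.57  1.34 -0.91  2.16 -0.69  0.33  0.46] 0.0007322701867560122 [ 1.51  1.27 -0.94  2.14 -0.76  0.36  0.42] 9.701308531513083e-09
```

Model confirmed (to about 2 mm), so I'll continue to the staging pose.

Call:
{"op": "arm_command", "data": {
  "plan": [
    [-0.03,0.13,0.14,0.37,0.74,0.1,0],
    [-0.03,0.13,0.14,0.37,0.74,0.1,0],
    [-0.03,0.13,0.14,0.37,0.74,0.1,0],
    [-0.03,0.13,0.14,0.37,0.74,0.1,0],
    [-0.03,0.13,0.14,0.37,0.74,0.1,0],
    [-0.03,0.13,0.14,0.37,0.74,0.1,0],
    [-0.03,0.13,0.14,0.37,0.74,0.1,0],
    [-0.03,0.13,0.14,0.37,0.74,0.1,0],
    [-0.03,0.13,0.14,0.37,0.74,0.1,0],
    [-0.03,0.13,0.14,0.37,0.74,0.1,0]
  ]
}}

```text
t: 3.1
position: [362.7, -235.7, 130.0]
tool_rot: [[0.607, 0.479, 0.634], [-0.108, -0.74, 0.664], [0.787, -0.472, -0.397]]
contact_force: [-0.2, -0.1, -1.1]
finger_gap: -0.4
grasp_force: 0.0
```

```bash
python3 - <<'E'
from k import *
np.set_printoptions(precision=2,suppress=True,linewidth=170)
s=bot.get_state();R=np.array(s['tool_rot']);P=np.array(s['position'])
print(s['t'],s['qpos'],'tip local',loc(P+25*R[:,2]),'axes local\n',F.T@R)
print('to contact stage, tool mm',R.T@(W(-102,-20,18)-25*R[:,2]-P))
a,_=shot('side','s1');b,_=shot('top','t1')
o=np.hstack([cv2.resize(a[150:300,200:340],None,fx=2.8,fy=2.8,interpolation=2),cv2.resize(b[130:280,250:390],None,fx=2.8,fy=2.8,interpolation=2)]);cv2.imwrite('pics/c1.png',o[:,:,::-1])
E
```

```text
3.1 [ 1.53  1.06 -0.53  2.11 -0.88  0.8   0.7 ] tip local [-113.92  -90.38   88.69] axes local
 [[ 0.99 -0.    0.1 ]
 [-0.07 -0.71  0.7 ]
 [ 0.07 -0.7  -0.71]]
to contact stage, tool mm [  1.74  -0.22 100.45]
```

View pics/c1.png

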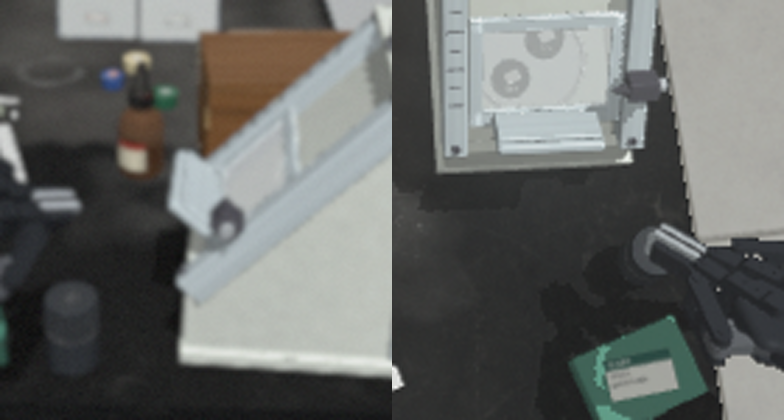

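The tool is lined up beside the lip with the fingertips above the case. In the top crop the pointer tip is at about (612,90), i.e. full-frame (328.6,162). Now I'll insert along the tool axis and compute the pointer tip ray.

Call:
{"op": "arm_command", "data": {
  "plan": [
    [0,0,0.25,0,0,0,0],
    [0,0,0.25,0,0,0,0],
    [0,0,0.25,0,0,0,0],
    [0,0,0.25,0,0,0,0],
    [0,0,0.25,0,0,0,0],
    [0,0,0.25,0,0,0,0],
    [0,0,0.25,0,0,0,0],
    [0,0,0.25,0,0,0,0],
    [0,0,0.25,0,0,0,0],
    [0,0,0.25,0,0,0,0]
  ]
}}

```text
t: 4.2
position: [426.3, -168.1, 90.6]
tool_rot: [[0.608, 0.48, 0.632], [-0.106, -0.74, 0.664], [0.787, -0.471, -0.399]]
contact_force: [-1.2, -0.2, 0.3]
finger_gap: 0.0
grasp_force: 0.0
```

```bash
python3 - <<'E'
from k import *
np.set_printoptions(precision=2,suppress=True,linewidth=170)
s=bot.get_state();R=np.array(s['tool_rot']);P=np.array(s['position'])
print(s['t'],s['qpos'],s['contact_force'],'tip local',loc(P+25*R[:,2]),'\n',F.T@R)
def ray(n,u,v,ax,val):
    a=loc(P_(n,u,v,300));b=loc(P_(n,u,v,1100));k=(val-a[ax])/(b[ax]-a[ax]);return a+k*(b-a)
import h;P_=h.P
print('tip top',ray('top',329,161.5,1,-73),ray('top',329,161.5,2,15)); print('side',ray('side',280,221.5,1,-73))
# block: dark pixels in both views
for n,t in(('top','t0'),('side','s0')):
    D=np.load(t+'.npz');C=loc(cloud(n,D['d']));dark=(D['im'].max(2)<95)&(C[...,1]>-110)&(C[...,1]<-70)&(C[...,2]>4)&(C[...,2]<30)&(C[...,0]>-70)&(C[...,0]<-20)
    v,u=np.nonzero(dark);q=C[dark];print(n,np.c_[u.min(),u.max(),v.min(),v.max()]);top=q[q[:,2]>q[:,2].max()-6];print(len(top),np.percentile(top,[3,50,97],axis=0))
    for uu in range(u.min(),u.max()+1):
        m=u==uu;print(uu,v[m].min(),v[m].max(),q[m].min(0),q[m].max(0))
E
```

```text
4.2 [ 1.47  1.22 -0.71  2.18 -1.05  0.5   0.82] [-1.24 -0.16  0.27] tip local [-103.49  -19.09   18.06] 
 [[ 1.   -0.    0.1 ]
 [-0.07 -0.71  0.7 ]
 [ 0.07 -0.7  -0.71]]
tip top [-39.01 -73.    16.55] [-39.97 -73.35  15.  ]
side [-41.98 -73.    10.11]
top [[330 345 155 165]]
81 [[ -47.25 -103.28   16.61]
 [ -40.11  -91.97   19.56]
 [ -32.49  -79.32   21.94]]
330 162 162 [-41.28 -75.42  14.92] [-41.28 -75.42  14.92]
331 162 162 [-40.29 -77.    16.68] [-40.29 -77.    16.68]
332 160 163 [-42.08 -79.52  12.82] [-38.18 -78.91  17.66]
333 158 164 [-44.38 -83.35   4.19] [-35.97 -79.89  21.12]
334 156 165 [-47.26 -84.68   4.77] [-32.34 -82.45  19.2 ]
335 156 165 [-46.03 -86.32   6.18] [-32.08 -83.88  20.85]
336 156 165 [-47.25 -88.19   7.44] [-32.68 -85.68  22.46]
337 156 165 [-45.87 -90.58   5.01] [-32.94 -88.03  20.07]
338 156 165 [-45.38 -92.46   5.43] [-32.14 -89.43  20.74]
339 156 165 [-46.58 -94.35   5.81] [-31.27 -91.71  20.6 ]
340 156 165 [-46.28 -95.75   8.12] [-31.3  -93.39  22.13]
341 156 165 [-47.28 -97.68   8.33] [-32.69 -95.46  20.53]
342 156 165 [-47.01 -99.97   7.11] [-31.61 
[... 223 characters left out ...]
230]]
37 [[ -45.4  -105.2    12.64]
 [ -36.93  -99.53   16.33]
 [ -32.78  -91.21   17.24]]
276 226 230 [ -45.8  -103.95   15.55] [-44.03 -91.88  17.24]
277 225 230 [ -44.37 -105.76   14.33] [-41.75 -92.77  17.22]
278 224 228 [ -40.03 -103.41   15.96] [-38.83 -91.77  17.47]
279 223 228 [ -37.94 -105.23   15.33] [-36.15 -91.16  17.05]
280 222 227 [ -35.38 -104.13   15.27] [-33.89 -88.92  16.75]
281 223 227 [ -34.16 -103.9    13.87] [-32.96 -93.08  15.32]
282 224 227 [ -33.05 -104.02   12.61] [-32.6  -94.75  13.12]
283 225 228 [ -33.42 -103.95    9.53] [-33.06 -94.18   9.98]
284 225 228 [ -33.31 -101.06    7.08] [-32.88 -91.37   7.57]
285 227 230 [ -33.41 -104.53    4.29] [-32.52 -96.5    5.27]
```

Call:
{"op": "arm_command", "data": {
  "plan": [
    [0.06,0,0.006,0,0,0,0],
    [0.06,0,0.006,0,0,0,0],
    [0.06,0,0.006,0,0,0,0],
    [0.06,0,0.006,0,0,0,0],
    [0.06,0,0.006,0,0,0,0],
    [0.06,0,0.006,0,0,0,0],
    [0.06,0,0.006,0,0,0,0],
    [0.06,0,0.006,0,0,0,0],
    [0.06,0,0.006,0,0,0,0],
    [0.06,0,0.006,0,0,0,0]
  ]
}}

```text
t: 5.2
position: [441.9, -169.9, 108.7]
tool_rot: [[0.608, 0.479, 0.633], [-0.107, -0.741, 0.664], [0.786, -0.471, -0.399]]
contact_force: [-5.7, -2.2, -1.5]
finger_gap: 0.2
grasp_force: 2.1
```

```bash
cat > look.py <<'E'
from k import *
import sys
np.set_printoptions(precision=2,suppress=True,linewidth=170)
s=bot.get_state();R=np.array(s['tool_rot']);P=np.array(s['position'])
print(s['t'],'q',np.array(s['qpos']),'f loc',F.T@np.array(s['contact_force']),'tip local',loc(P+25*R[:,2]))
g=sys.argv[1]
a,_d=shot('side','s'+g);b,dt=shot('top','t'+g)
o=np.hstack([cv2.resize(a[170:260,240:340],None,fx=4,fy=4,interpolation=2),cv2.resize(b[120:210,270:370],None,fx=4,fy=4,interpolation=2)]);cv2.imwrite(f'pics/c{g}.png',o[:,:,::-1])
C=loc(cloud('top',dt));im=b
m=(im.min(2)>100)&(C[...,1]>-62)&(C[...,1]<5)&(C[...,2]>6)&(C[...,2]<26)&(C[...,0]>-85)&(C[...,0]<-10)
x=C[m];print('upper face s',len(x),np.percentile(x[:,0],[10,50,90]))
m=(im.min(2)>100)&(C[...,1]>-66)&(C[...,1]<8)&(C[...,2]>28)&(C[...,2]<40)&(C[...,0]>-85)&(C[...,0]<-10)
x=C[m];print('outer face',len(x),np.percentile(x,[5,50,95],axis=0))
E
python3 look.py 2
```

```text
5.2 q [ 1.45  1.18 -0.73  2.17 -1.06  0.51  0.77] f loc [-4.87 -2.54  3.16] tip local [-79.54 -20.    18.59]
upper face s 188 [-57.79 -56.63 -55.73]
outer face 248 [[-70.89 -60.18  28.45]
 [-62.08 -30.57  32.52]
 [-56.71   2.84  37.18]]
```

View pics/c2.png

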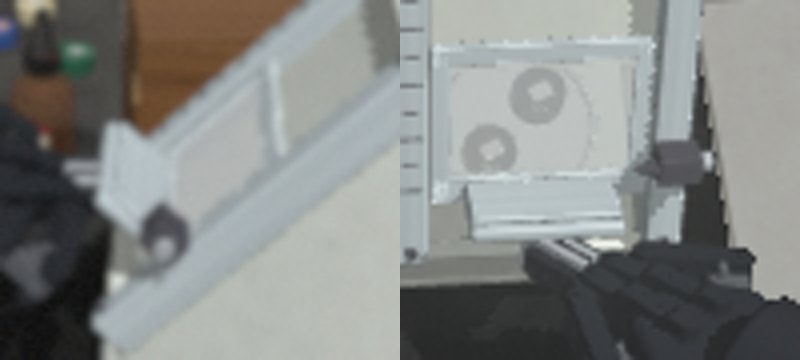

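The lip is moving and now sits about 11 mm up, with the fingers beneath it and clear of the pointer. About 22 mm remain, so I'll push 18.

Call:
{"op": "arm_command", "data": {
  "plan": [
    [0.045,0,0.004,0,0,0,0],
    [0.045,0,0.004,0,0,0,0],
    [0.045,0,0.004,0,0,0,0],
    [0.045,0,0.004,0,0,0,0],
    [0.045,0,0.004,0,0,0,0],
    [0.045,0,0.004,0,0,0,0],
    [0.045,0,0.004,0,0,0,0],
    [0.045,0,0.004,0,0,0,0],
    [0.045,0,0.004,0,0,0,0],
    [0.045,0,0.004,0,0,0,0]
  ]
}}

```text
t: 6.3
position: [454.1, -170.6, 122.4]
tool_rot: [[0.608, 0.48, 0.633], [-0.107, -0.74, 0.664], [0.787, -0.471, -0.399]]
contact_force: [-2.8, -1.6, -2.9]
finger_gap: -0.1
grasp_force: 2.1
```

```bash
python3 look.py 3; python3 - <<'E'
import cv2,numpy as np
a=np.load('t3.npz')['im'][145:190,280:355];b=np.load('s3.npz')['im'][190:250,250:310]
cv2.imwrite('pics/c3b.png',np.hstack([cv2.resize(a,(600,360),interpolation=2),cv2.resize(b,(360,360),interpolation=2)[:,60:260]])[:,:,::-1])
E
```

```text
6.3 q [ 1.43  1.16 -0.75  2.16 -1.06  0.52  0.73] f loc [-3.98 -1.77  0.11] tip local [-61.19 -19.94  18.66]
upper face s 194 [-39.51 -38.35 -37.31]
outer face 260 [[-52.54 -60.38  28.52]
 [-43.88 -29.55  32.9 ]
 [-38.49   3.44  36.84]]
```

View pics/c3b.png

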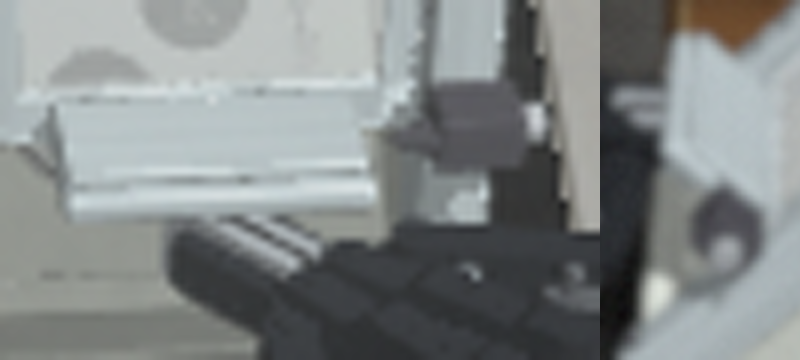

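The lip is now about 4 mm short of the pointer tip, which is at crop (388,130). One small final push.

Call:
{"op": "arm_command", "data": {
  "plan": [
    [0.02,0,0.002,0,0,0,0],
    [0.02,0,0.002,0,0,0,0],
    [0.02,0,0.002,0,0,0,0],
    [0.02,0,0.002,0,0,0,0],
    [0.02,0,0.002,0,0,0,0],
    [0,0,0,0,0,0,0],
    [0,0,0,0,0,0,0],
    [0,0,0,0,0,0,0],
    [0,0,0,0,0,0,0],
    [0,0,0,0,0,0,0]
  ]
}}

```text
t: 7.4
position: [456.8, -170.8, 125.4]
tool_rot: [[0.608, 0.48, 0.633], [-0.107, -0.74, 0.664], [0.787, -0.471, -0.399]]
contact_force: [-0.5, -2.2, -3.3]
finger_gap: -0.0
grasp_force: 1.5
```

```bash
python3 look.py 4; python3 - <<'E'
from k import *
np.set_printoptions(precision=1,suppress=True,linewidth=170)
# pixel rows of lip-middle line (s free) at h=15 near the pointer vs apex, plus dark-cone pixels averaged over pictures
c=bot.camera_info('top')
def px(p):
    x=np.array(c['R'])@p+np.array(c['t']);return x[0]/x[2]*c['fx']+c['cx'],x[1]/x[2]*c['fy']+c['cy']
for s in(-42,-41,-40,-39): print(s,px(W(s,-73,15)),px(W(s,-78,15)))
r=[]
for t in('t0','t1','t2','t3','t4'):
    D=np.load(t+'.npz');C=loc(cloud('top',D['d']));g=D['im'].max(2)
    for u in(329,330,331,332):
        w=np.clip(150-g[156:168,u].astype(float),0,None);r.append((u,(w*np.arange(156,168)).sum()/max(w.sum(),1),w.max()))
    m=(g<100)&(C[...,1]>-81)&(C[...,1]<-72)&(C[...,2]>8)&(C[...,2]<24)&(abs(C[...,0]+41)<9);print(t,m.sum(),C[m].mean(0))
    m=(g<100)&(C[...,1]>-103)&(C[...,1]<-84)&(C[...,2]>15)&(C[...,2]<25)&(abs(C[...,0]+41)<12);print(np.percentile(C[m][:,0],[2,50,98]))
print(np.array(r))
E
```

```text
7.4 q [ 1.43  1.15 -0.75  2.15 -1.06  0.52  0.72] f loc [-2.66 -2.25 -1.95] tip local [-57.11 -19.94  18.71]
upper face s 192 [-36.07 -34.83 -33.65]
outer face 259 [[-49.51 -60.24  28.27]
 [-40.02 -29.4   32.67]
 [-34.78   3.13  36.87]]
-42 (np.float64(328.7489638464006), np.float64(162.39100807961097)) (np.float64(331.28837221646063), np.float64(162.2762134927433))
-41 (np.float64(328.7849659244044), np.float64(161.95587888540632)) (np.float64(331.32602902729013), np.float64(161.84103857007358))
-40 (np.float64(328.8210150241605), np.float64(161.5201813757499)) (np.float64(331.3637350177919), np.float64(161.40529531037168))
-39 (np.float64(328.8571112378508), np.float64(161.08391443651232)) (np.float64(331.4014902843718), np.float64(160.96898259954057))
t0 13 [-39.7 -77.9  16.5]
[-47.9 -39.2 -32.2]
t1 11 [-39.7 -78.6  16.4]
[-46.6 -40.2 -32.4]
t2 13 [-40.3 -78.   16.4]
[-46.4 -39.3 -32.7]
t3 13 [-39.5 -77.8  16.8]
[-46.7 -39.6 -32.6]
t4 13 [-40.6 -78.   16. ]
[-47.1 -39.4 -32.1]
[[329.  162.5  55. ]
 [330.  162.2  58. ]
 [331.  162.6  58. ]
 [332.  161.5  67. ]
 [329.  162.5  50. ]
 [330.  162.2  52. ]
 [331.  162.8  53. ]
 [332.  161.5  63. ]
 [329.  162.6  52. ]
 [330.  162.4  53. ]
 [331.  162.8  54. ]
 [332.  161.5  65. ]
 [329.  163.5  57. ]
 [330.  163.2  63. ]
 [331.  162.9  61. ]
 [332.  161.5  65. ]
 [329.  162.8  57. ]
 [330.  162.7  63. ]
 [331.  162.5  61. ]
 [332.  161.5  66. ]]
```

The lip middle is at −40.8 and the pointer tip at about −40.5 along the slope, so they are level. I'll back off downslope, then out along the tool axis.

Call:
{"op": "arm_command", "data": {
  "plan": [
    [-0.05,0,-0.005,0,0,0,0],
    [-0.1,0,-0.01,0,0,0,0],
    [-0.15,0,-0.015,0,0,0,0],
    [0,0,-0.15,0,0,0,0],
    [0,0,-0.3,0,0,0,0],
    [0,0,-0.4,0,0,0,0],
    [0,0,-0.5,0,0,0,0],
    [0,0,-0.5,0,0,0,0],
    [0,0,-0.5,0,0,0,0],
    [0,0,-0.3,0,0,0,0]
  ]
}}

```text
t: 8.5
position: [380.5, -241.9, 159.2]
tool_rot: [[0.608, 0.479, 0.633], [-0.107, -0.741, 0.663], [0.787, -0.471, -0.4]]
contact_force: [-0.3, -0.4, -0.2]
finger_gap: 0.3
grasp_force: 0.0
```

```bash
python3 look.py 5
```

```text
8.5 q [ 1.54  1.02 -0.6   2.09 -0.85  0.8   0.58] f loc [-0.34 -0.37  0.04] tip local [-80.14 -95.51  94.72]
upper face s 185 [-35.63 -34.59 -33.65]
outer face 223 [[-44.56 -60.98  28.44]
 [-39.27 -29.19  32.21]
 [-34.41   3.23  35.58]]
```

View pics/c5.png

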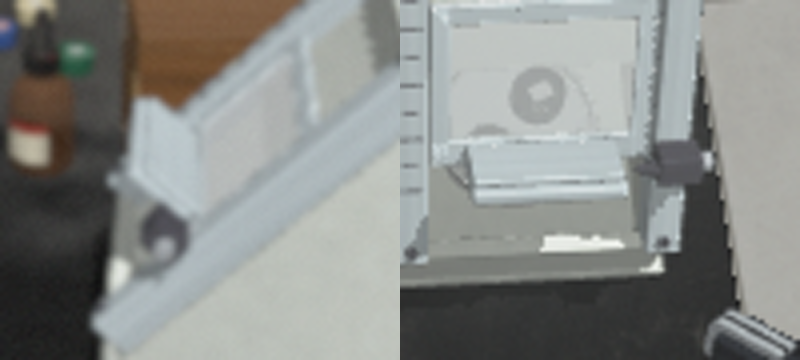

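The lip stands level with the pointer, which has not moved (top crop: tip at about (640,165)). The gripper is clear and touching nothing, so I'll hand in.

```bash
python3 -c "
from workcell import bot
print(bot.job_done())"
```

```text
the job is handed in; nothing more can be done
None
```

I pushed the window up from beneath its lip by about 33 mm; by camera measurement the lip stands level with the pointer to within about 0.5 mm, the pointer showed no movement, and I handed the job in at about 8.6 s with the gripper clear.

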